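# Gauge two bushes, load the good one into the spring magazine, scrap the other

## Robot

A 6-joint arm with a two-finger parallel gripper is mounted at the origin on the work surface. World frame = base frame: x ahead of the robot, y to its left, z up, the work surface at z = 0. Lengths are in mm, angles in rad, forces in N, time in s.
With the tool pointing down it reaches from about 425 to 950 mm from the base axis. Payload 14.7 kg.
Tool frame: the origin (TCP) lies midway between the tips of the shut fingers; the grasp point (between the pads) lies 19 mm behind it; z points along the fingers, y is the line along which they close (so a half turn about z gives the same grasp; the last joint's range is limited). The gripper opens to 85 mm and grips with 20 to 120 N. Pads are 22 mm wide; open, the fingers measure 114 mm over their backs; the gripper's body (76 mm by 85 mm) begins 54 mm behind the grasp point. The pads swing forward as they close: fully open they stand 13 mm farther back than shut.
Start: joints at [1.165, 0.48, 1.596, -0, 1.065, -0.047], TCP at [228.224, 608.61, 231.297] pointing down, gripper open.
Joint ranges: [-2.75, 2.75], [-0.82, 2.05], [0.23, 2.67], [-1.56, 4.7], [0.09, 2.69], [-2.92, 2.92]. Speed limits (rad/s): [1.89, 1.89, 2.39, 3.01, 3.01, 3.01].

## Interface

Orientations are given as a 3x3 rotation matrix whose columns are the frame's x, y, z axes.
In Python, from plant import arm gives the robot as it stands.
- The arm moves only by the shell command python3 -m creep 'ROWS'. ROWS is JSON, a list that holds one entry, the list of rows, each a list of 7 numbers: the closure, from 0 (fully open) to 1 (shut), then the shift along the tool's x, y, z in units of 0.025 m (1.0 is 0.025 m), then the turn, a rotation vector about the tool's x, y, z in units of 90 degrees (1.0 is 90 degrees). A call has 1 to 10 rows; each row shifts and turns the commanded pose from where the row before left it, along the tool's axes as they then stand; what a row does not reach is not made up. A row lasts 1/10 s, in which the tool goes at most 50 mm and 8.59 degrees, less where a joint would pass 70% of its speed; a pose out of reach is approached as far as the arm can. A call with a number of a shift or a turn outside -1 to 1 is refused whole. A call with a gripper value outside its range is refused whole. The fingers move at their own pace and stop on an object; the grip force is fixed at half the most. Time passes only in rows, so rows that do not move let the fingers close. It gives the time, the measured TCP pose, the force, the opening and the grip force at its end, in the units of the state.
- arm.state(): the state, without advancing time (a new reading comes with each control period).
- arm.read_camera(name): name is "side" or "top"; returns a dict with "pixels" (420x560x3 uint8, blue, green, red), "depth" (420x560 float32, mm along the optical axis (not along the pixel's ray), 0 where there is no reading), "fov_y" (degrees; the focal length in pixels is half the picture's height over the tangent of half this angle, whatever the lens; pixels are square), "cx", "cy" (the principal point, pixels), "k1" (the pictures are not rectified: a ray, as slopes to the right and down, at radius r is drawn at 1 + k1 r^2 times it, then the intrinsics apply), "world_to_cam" (4x4, takes a point from world to camera coordinates). Camera axes: x right, y up, looking along -z (the intrinsics and any distortion apply to the point x, -y, -z); pixel columns grow to the right and rows downward; lengths in mm; the calibration is good to about 2 mm. A picture is of the moment at which its call begins.
- arm.sign_off(): hands the job in; it is judged then, once.
The state is a dict: "time_s": time; "joint_pos": joint angles; "qd": joint speeds; "effort": joint torques, N m; "eef_pos": TCP position; "tcp_rot": TCP orientation; "ft_force": force on the tool from outside, world axes, zero at the start; "moment": the same for the moment, N m; "gripper_width": finger opening in mm; "finger_force": force on a finger pad.
Only numpy, scipy, OpenCV 4.12 (cv2) and the standard library are available. Lean on these libraries where they do the work, as an engineer would, in place of code of your own. Each camera call takes 0.05 s, during which the arm holds its last target. There are 200 camera calls.

## Task

Use the upright gauge pin to find which of the two loose bronze bushes is good: the good one slides all the way down the pin to its shoulder, the other will not go on. After its test, push the good bush squarely down onto the bush already in the leaning spring magazine, until the two catches snap over its top and hold the pile down by themselves, and put the other bush in the red scrap tray. Do not knock or shift the grease pot, the spray bottle or the tyre levers.

Things in the scene. Friction and masses are not known exactly. Their poses are not given: they have to be found in the camera images.
- bush_a: one of two loose plain bronze bushes standing on end on the wall: a thick ring, 38 mm outside diameter, 24 mm high, 0.14 to 0.24 kg, with a bore right through. One of the two (not told which) has an 18 mm bore and is good, the other a bore of about 14 mm. Origin: centre of its underside, z up along its axis; same either end up
- bush_b: the other of the two loose bushes, same outside size (38 mm diameter, 24 mm high), origin at the centre of its underside, z up along its axis
- bush_c: the bush already in the magazine, same outside size as the others, lying along the magazine's axis with its top against the catches; origin at the centre of its underside, z along its axis
- gauge: plug gauge screwed to the wall: steel base 70 x 70 x 12 mm, on it a round shoulder 28 mm in diameter up to 22 mm above the wall, and from there an upright 16 mm pin whose nose tapers over its last 7 mm to 8 mm diameter; pin tip 58 mm above the wall. Origin: centre of the base's underside, z up
- gauge_seat (a point): point on the gauge pin's axis at the top of the shoulder (22 mm above the wall, 36 mm below the pin tip): the underside of a good bush comes to rest here; a bush that is too tight stops about 31 mm above it
- cradle: cage of the spring magazine, fixed on a blue base. z = axis of the pile, leaning 0.55 rad from vertical towards its front (-x), roughly away from the robot; origin on that axis at the foot plate. Four 8 mm rods at (x, y) = (+-21, +-12) mm leave 1.5 mm play round a bush; they flare out by 6 mm from z = 141 to 157 mm (top). The sides (+-y) are open for fingers, 34 mm wide between rods
- mouth (a point): point on the magazine's axis level with the flat undersides of the two catches (z = 133 mm in the frame of cradle); the top of the uppermost held bush lies here. Its axes are those of cradle
- catch_front (a joint): sprung steel catch at the front (-x) of the cage, 9 mm wide: 0 out over the bush, grows (m) as it is pushed aside. The two noses are 30 mm apart; underside at z = 133 mm of cradle, bevel above it up to 146 mm. A bush pushed down moves them aside; they snap back over it once its top is below 133 mm. Blue housings reach x = +-47 mm and z = 145 mm, red knobs x = +-60 mm
- catch_back (a joint): the like catch at the back (+x) of the cage: 0 out over the bush, grows as it is pushed aside, springs back by itself
- follower (a joint): how far the spring-loaded platform under the pile has sunk, m: 0 empty, about 0.024 with one bush held under the catches (as at the start), about 0.048 with two, 0.062 at its stop. The spring lifts with about 4 N at 0 and 1.4 N more per 10 mm. Pushing a bush past the catches takes 10 to 15 N in all; 3 to 6 mm past them is enough, and the pile springs back up against them when let go
- tray: red plastic scrap tray screwed to the wall, open top, 140 (x) x 150 (y) x 45 mm high outside, walls and floor 4 mm. Origin: centre of its underside, z up
- grease_pot: bystander: stainless grease pot with closed hinged lid and black knob, 96 mm across, 106 mm high, stands loose; origin at the centre of its underside
- spray_bottle: bystander: green plastic spray bottle with a white spray head, 72 mm across, 197 mm high, stands loose; origin at the centre of its underside
- tyre_levers: bystander: pair of aluminium tyre levers side by side in a rubber band, 240 x 46 x 18 mm, lying loose along its own x; origin at the middle of the underside

How it is judged (in metres and radians):
On the way, in this order (a step that is already met when the one before it is completed fails the run):
1. the good bush has been slid down the gauge pin to the shoulder (z of bush_a in the frame of gauge_seat between -0.004 and 0.006 m and horizontal distance between bush_a and gauge_seat below 0.004 m), for 0.1 s.
2. the good bush has been pushed under the magazine's catches (x of bush_a in the frame of cradle between -0.004 and 0.004 m and y of bush_a in the frame of cradle between -0.004 and 0.004 m and z of bush_a in the frame of cradle between 0.103 and 0.1115 m and angle between the z axis of bush_a and the z axis of cradle, either way round below 0.12 rad and value of joint follower above 0.045 m), for 0.2 s.
At the end, for the whole second after the job is handed in: The good bush, gauged first, lies square in the magazine on the first bush (4 mm, 0.12 rad), its top under both catches (2.5 mm above to 6 mm below), the platform sunk over 45 mm; the other bush lies in the red tray, below its rim; both at rest, let go (all of step 2 and x of bush_b in the frame of tray between -0.066 and 0.066 m and y of bush_b in the frame of tray between -0.071 and 0.071 m and z of bush_b in the frame of tray below 0.035 m and linear speed of each of bush_a, bush_b below 0.02 m/s); the robot touches nothing.
It fails at once if the grease pot is shoved or knocked over (moved over 15 mm or tilted) (distance of grease_pot from where it was at the start of the episode above 0.015 m or angle between grease_pot's own z axis and vertical above 0.3 rad).
It fails at once if the spray bottle is shoved or knocked over (moved over 15 mm or tilted) (distance of spray_bottle from where it was at the start of the episode above 0.015 m or angle between spray_bottle's own z axis and vertical above 0.3 rad).
It fails at once if the pair of tyre levers is shoved or knocked over (moved over 15 mm or tilted) (distance of tyre_levers from where it was at the start of the episode above 0.015 m or angle between tyre_levers's own z axis and vertical above 0.3 rad).
It also fails if it takes over 61 s, if anything falls off the work surface, if the arm or the gripper's body presses on something with over 40 N, if the wrist force passes 120 N, or if a joint passes its speed limit or range.

## Working session

There is one attempt and no reset: what is moved stays moved. The work goes in short steps, Python scripts to look and compute and a shell command to move; the robot and the scene stay as the last step left them, time stands still between calls to the robot, and variables do not carry over. Pictures are saved under pics/ and viewed, at most 11 in all, crops included, and the job is handed in when it is done.

```bash
ls; mkdir -p pics; python3 - <<'E'
from plant import arm
import cv2,numpy as np
s=arm.state();print(s)
for n in("top","side"):
    c=arm.read_camera(n);cv2.imwrite(f"pics/{n}0.png",cv2.resize(c["pixels"],(784,588)));np.savez(f"{n}0.npz",**c)
    print({k:v for k,v in c.items() if k not in("pixels","depth")})
E
```

```text
pics
{'time_s': 0.0, 'joint_pos': array([ 1.16539482e+00,  4.80826804e-01,  1.59688767e+00, -9.16817685e-06,
        1.06510886e+00, -4.65679698e-02]), 'qd': array([ 0.00022466,  0.00027934,  0.00225557, -0.00069287, -0.00095318,
       -0.00111606]), 'effort': array([ 2.13721025e-03, -9.50642395e+01, -4.30177617e+01, -1.26000577e-04,
        1.23677339e-02, -9.56635790e-05]), 'eef_pos': array([228.06420362, 608.22192908, 230.670519  ]), 'tcp_rot': array([[-9.36308653e-01,  3.51177844e-01, -4.77997666e-04],
       [ 3.51178166e-01,  9.36307967e-01, -1.13409671e-03],
       [ 4.92833864e-05, -1.22972691e-03, -9.99999243e-01]]), 'ft_force': array([0.53011946, 0.42177405, 0.07643568]), 'moment': array([ 0.03744665,  0.07257401, -0.02126514]), 'finger_force': 0.0, 'gripper_width': 85.07781481834004}
{'fov_y': 45.86247104076439, 'cx': 281.4940809223067, 'cy': 198.283856294912, 'k1': 0.03292088401299251, 'world_to_cam': array([[-1.09025341e-02, -9.99843476e-01, -1.39340565e-02,
         2.73555527e+01],
       [ 9.81015217e-01, -1.33934384e-02,  1.93467722e-01,
        -6.27175004e+02],
       [-1.93624065e-01, -1.15602330e-02,  9.81007687e-01,
        -1.03504008e+03],
       [ 0.00000000e+00,  0.00000000e+00,  0.00000000e+00,
         1.00000000e+00]])}
{'fov_y': 44.64260911147289, 'cx': 282.665195111257, 'cy': 207.15225396553942, 'k1': -0.027788185827042983, 'world_to_cam': array([[ 9.34274837e-01, -3.56107725e-01,  1.78274042e-02,
        -5.85179794e+02],
       [ 2.06444454e-01,  5.81033963e-01,  7.87261215e-01,
        -2.24519335e+02],
       [-2.90708128e-01, -7.31837975e-01,  6.16361877e-01,
        -1.02110479e+03],
       [ 0.00000000e+00,  0.00000000e+00,  0.00000000e+00,
         1.00000000e+00]])}
```

View pics/top0.png

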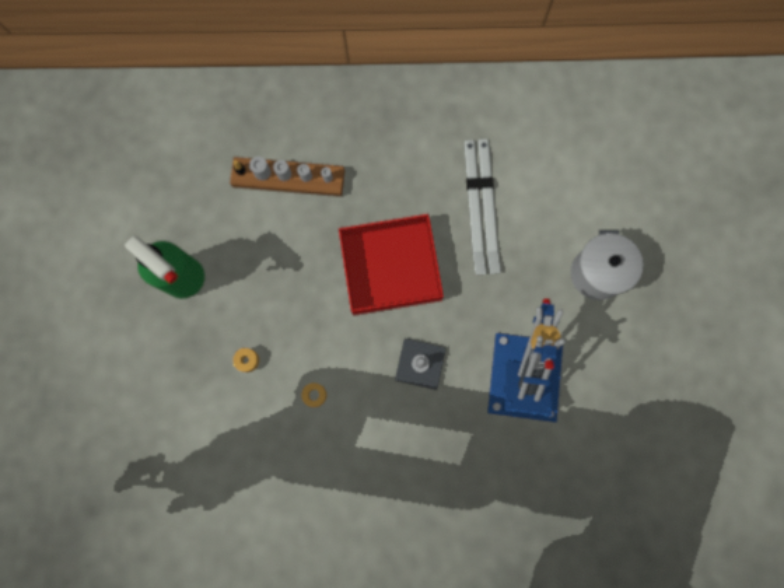

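View pics/side0.png

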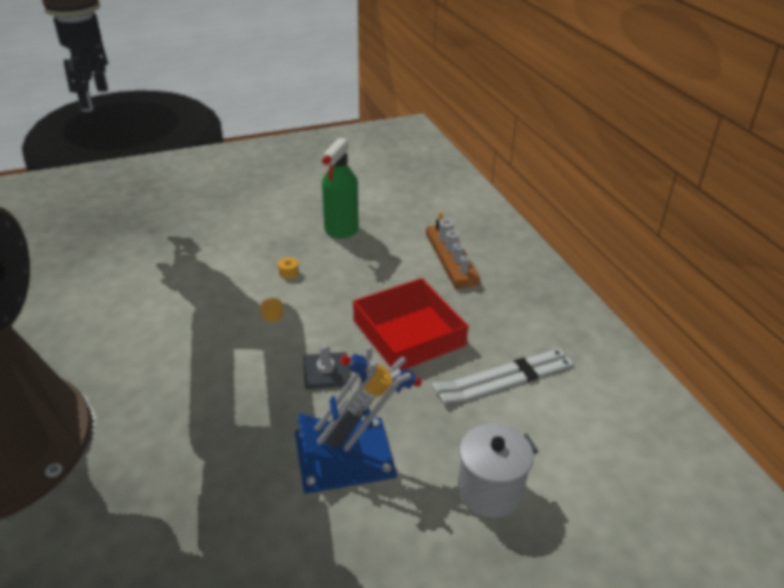

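The top view shows the bushes at about (245,360) and (314,395), the gauge at (420,363), the magazine at (535,365) leaning up-picture (+x), and the tray at (390,265). The side view agrees. The next step is to measure them with depth, using enlarged crops.

```bash
cat > h.py <<'E'
import numpy as np,cv2
def f_(c): return 210/np.tan(np.radians(float(c["fov_y"])/2))
def cloud(c):
    f=f_(c);v,u=np.mgrid[0:420,0:560].astype(float)
    K=np.array([[f,0,c["cx"]],[0,f,c["cy"]],[0,0,1]]);d=np.array([float(c["k1"]),0,0,0])
    xy=cv2.undistortPoints(np.stack([u.ravel(),v.ravel()],1)[:,None],K,d)[:,0].reshape(420,560,2)
    D=c["depth"].astype(float);P=np.stack([xy[...,0]*D,-xy[...,1]*D,-D],-1)
    M=np.array(c["world_to_cam"]);W=(P-M[:3,3])@M[:3,:3]
    W[D==0]=np.nan;return W
def ray(c,u,v):
    f=f_(c);K=np.array([[f,0,c["cx"]],[0,f,c["cy"]],[0,0,1]])
    x,y=cv2.undistortPoints(np.array([[[u,v]]],float),K,np.array([float(c["k1"]),0,0,0]))[0,0]
    M=np.array(c["world_to_cam"]);R=M[:3,:3];return -R.T@M[:3,3],R.T@np.array([x,-y,-1.])
def atz(c,u,v,z):
    o,d=ray(c,u,v);return o+d*(z-o[2])/d[2]
def proj(c,P):
    M=np.array(c["world_to_cam"]);q=M[:3,:3]@np.asarray(P,float)+M[:3,3];x,y=q[0]/-q[2],-q[1]/-q[2];k=1+float(c["k1"])*(x*x+y*y)
    return np.array([f_(c)*x*k+float(c["cx"]),f_(c)*y*k+float(c["cy"])])
E
python3 - <<'E'
from h import *
T=dict(np.load("top0.npz"));S=dict(np.load("side0.npz"));W=cloud(T);V=cloud(S)
for n,u,v in(("b1",175,257),("b2",224,282),("gauge",300,259)):
    w=W[v-22:v+23,u-22:v+23 if 0 else u+23].reshape(-1,3);w=w[np.isfinite(w[:,2])]
    for lo,hi in((6,18),(18,30),(30,64)):
        m=(w[:,2]>lo)&(w[:,2]<hi)
        if m.sum()>3:
            q=w[m];r=cv2.minAreaRect(q[:,:2].astype(np.float32));print(n,lo,m.sum(),q.mean(0).round(1),np.round(r[0],1),np.round(r[1],1),round(r[2],1))
for n,W_,us in(("top",W,(270,300,140,240)),):pass
a=[cv2.resize(T["pixels"][y:y+h,x:x+w],(400,300),interpolation=cv2.INTER_CUBIC) for x,y,w,h in((160,240,80,60),(270,235,80,60),(345,210,60,45),(345,255,60,45))]
cv2.imwrite("pics/c1.png",np.vstack([np.hstack(a[:2]),np.hstack(a[2:])]))
cv2.imwrite("pics/c2.png",cv2.resize(S["pixels"][245:365,200:310],(660,720))[:600] if 0 else cv2.resize(S["pixels"][240:360,180:340],(800,600),interpolation=cv2.INTER_CUBIC))
E
```

```text
b1 6 31 [504.8 251.2  11.7] [503.7 248.1] [57.  37.4] 22.9
b1 18 204 [504.8 260.   23.8] [504.5 259.8] [35.7 36. ] 0.7
b2 6 25 [450.9 140.8  10.9] [448.3 141.2] [89.7 77.8] 11.6
b2 18 185 [448.  150.4  24. ] [448.3 150.3] [36.6 36.8] 42.5
gauge 6 850 [495.4 -19.6  11.9] [492.7 -18.9] [69.9 77.1] 76.3
gauge 18 72 [494.2 -20.   22.1] [492.3 -22.7] [36.2 25.8] 38.1
gauge 30 45 [495.3 -19.1  53.6] [495.6 -19. ] [13.2 14.4] 89.0
```

View pics/c1.png

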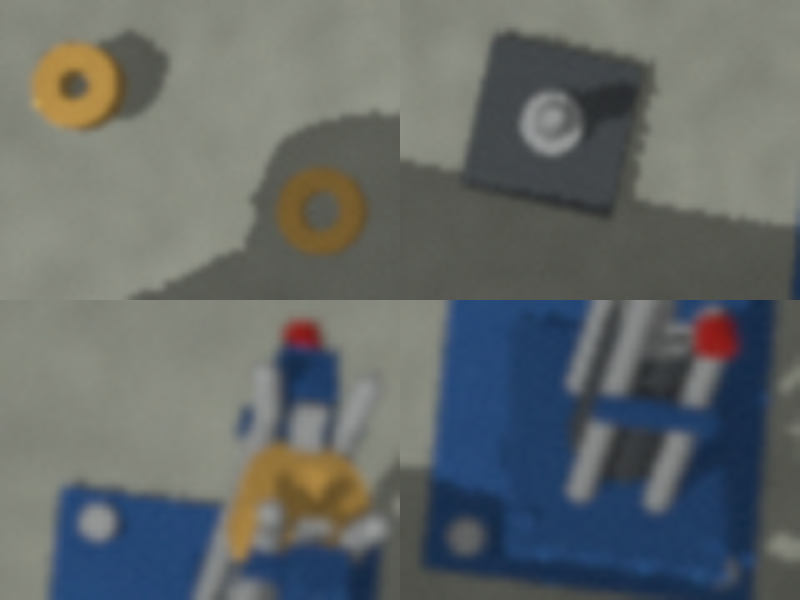

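View pics/c2.png

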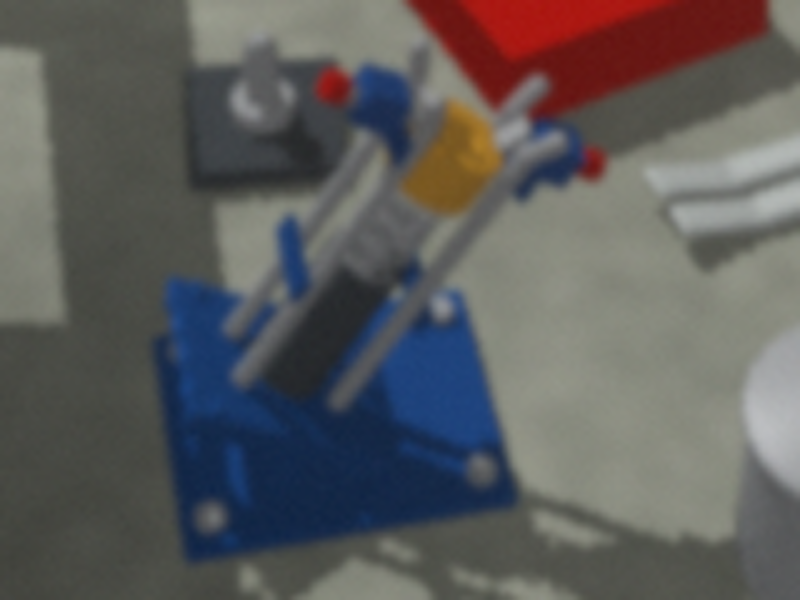

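Crop 1: bush 2's bore (320,210) is clearly wider (about 36/86 of the OD) than bush 1's (75,85, about 30/88), so bush 2 is the likely good one. The knobs are at (302,335) and (715,335). Crop 2: the knobs are at (333,87) and (592,163), and the held bush's top is at (470,140). Next I'll fit the cradle pose from these.

```bash
python3 - <<'E'
from h import *
from scipy.optimize import least_squares as LS
T=dict(np.load("top0.npz"));S=dict(np.load("side0.npz"));W=cloud(T);V=cloud(S)
def tri(a,b):
    (o1,d1),(o2,d2)=ray(T,*a),ray(S,*b);t=np.linalg.lstsq(np.stack([d1,-d2],1),o2-o1,rcond=None)[0]
    p,q=o1+t[0]*d1,o2+t[1]*d2;return (p+q)/2,np.linalg.norm(p-q)
F,e=tri((390.3,215.2),(298.4,272.6));B,e2=tri((392.2,260.3),(246.6,257.4));print("F",F.round(1),e,"B",B.round(1),e2,np.linalg.norm(F-B),"mid",(F+B)/2, "lean",np.arcsin((B-F)[2]/np.linalg.norm(B-F)))
d=F-B;print("yaw h",np.degrees(np.arctan2(d[1],d[0])))
# base yaw: blue low points
for n,c,X in(("top",T,W),("side",S,V)):
    hsv=cv2.cvtColor(c["pixels"],cv2.COLOR_BGR2HSV)
    bl=(hsv[...,0]>95)&(hsv[...,0]<130)&(hsv[...,1]>120)&(X[...,2]<25)&(X[...,2]>3)&(X[...,1]<-120)
    print(n,"base",bl.sum(),np.round(np.percentile(X[bl][:,2],[10,50,90]),1),[np.round(q,1) for q in cv2.minAreaRect(X[bl][:,:2].astype(np.float32))])
    rd=((hsv[...,0]<6)|(hsv[...,0]>174))&(hsv[...,1]>150)&(X[...,2]>50)
    k,lab,st,ce=cv2.connectedComponentsWithStats(rd.astype(np.uint8))
    for i in range(1,k):
        if st[i,4]>4:print(" red",st[i,4],ce[i].round(1),np.nanmedian(X[lab==i],0).round(1))
    orr=(hsv[...,0]>9)&(hsv[...,0]<26)&(hsv[...,1]>130)&(X[...,2]>60)&(X[...,1]<-100)&(X[...,2]<170)&(X[...,0]<700)
    globals()[n]=X[cv2.erode(orr.astype(np.uint8),np.ones((2,2)))>0];print(" orange",orr.sum(),globals()[n].mean(0).round(1))
def R(y):
    h=np.array([np.cos(y),np.sin(y),0]);a=.55;z=np.array([0,0,np.cos(a)])+np.sin(a)*h;x=-np.cos(a)*h+np.array([0,0,np.sin(a)])
    return np.stack([x,np.cross(z,x),z],1)
def fit(sets,yf=None):
    def res(p):
        y=p[3] if yf is None else yf;r=[]
        for P in sets:
            L=(P-p[:3])@R(y);a=np.hypot(L[:,0],L[:,1])-19;b=L[:,2]-133
            r.append(np.where(np.abs(a)<np.abs(b),a,b))
        for K,s in((F,-1),(B,1)):
            L=(K-p[:3])@R(y);r.append(L[1:2]*3)
        return np.concatenate(r)
    M=(F+B)/2;y0=np.arctan2(d[1],d[0]);best=None
    for dz in(134,139,145):
        o=LS(res,list(M-R(y0)[:,2]*dz)+[y0],loss="soft_l1",f_scale=1.5)
        if best is None or o.cost<best.cost:best=o
    o=best;p=o.x;print("fit",p.round(2),np.degrees(p[3]).round(1),"rms",np.sqrt(np.mean(o.fun**2)).round(2),"mouth",(p[:3]+R(p[3])[:,2]*133).round(1),"knobs",((F-p[:3])@R(p[3])).round(1),((B-p[:3])@R(p[3])).round(1))
    return p
fit([top,side]);fit([top]);fit([side])
# tray and bottles
hsv=cv2.cvtColor(T["pixels"],cv2.COLOR_BGR2HSV)
m=((hsv[...,0]<8)|(hsv[...,0]>172))&(hsv[...,1]>150)&(W[...,1]>-80)&(W[...,1]<130)&(W[...,2]>38)&(W[...,2]<55)
print("tray",m.sum(),cv2.minAreaRect(W[m][:,:2].astype(np.float32)))
for n,u,v in(("pot",436,190),("spray",122,190)):
    w=W[v-30:v+31,u-30:u+31].reshape(-1,3);w=w[w[:,2]>60];print(n,w.min(0).round(),w.max(0).round())
E
```

```text
F [ 576.9 -203.9  127.9] 1.8314784834224371 B [ 480.9 -190.5  186.3] 1.5606604991265294 113.15585262922673 mid [ 528.88627557 -197.21970963  157.13073133] lean 0.5424741733690313
yaw h -7.938657743222587
top base 1052 [ 5.4  8.2 11.6] [array([ 473.7, -188.4]), array([107.1, 127.2]), np.float64(81.8)]
 red 44 [121.6 197.4] [607.7 328.7 192.7]
 red 7 [389.7 214.6] [ 576.  -202.1  131.8]
 red 24 [391.9 260.1] [ 480.3 -189.1  189.7]
 orange 143 [ 526.7 -196.8  148.1]
side base 1626 [ 6.6  8.9 14.8] [array([ 475.1, -189. ]), array([112.4, 127.9]), np.float64(81.5)]
 red 18 [232.9 113.9] [609.  324.5 191.8]
 red 30 [246.2 256.7] [ 480.7 -191.4  189. ]
 red 11 [298.2 272.5] [ 576.5 -207.6  131.1]
 orange 239 [ 522.7 -205.6  148.4]
fit [ 4.4887e+02 -1.8555e+02  4.4860e+01 -1.4000e-01] -8.1 rms 2.13 mouth [ 517.7 -195.3  158.2] knobs [-66.8   0.2 138.4] [ 46.3   0.4 137.6]
fit [ 4.4763e+02 -1.8605e+02  4.5470e+01 -1.4000e-01] -7.9 rms 1.42 mouth [ 516.5 -195.6  158.9] knobs [-68.1  -0.  138.5] [ 4.500e+01 -1.000e-01  1.376e+02]
fit [ 4.5720e+02 -1.8708e+02  3.9460e+01 -1.3000e-01] -7.3 rms 2.08 mouth [ 526.2 -195.9  152.8] knobs [-56.8   1.4 138.6] [ 56.4   0.4 137.7]
tray 440 ((656.4888305664062, 25.97089385986328), (139.91024780273438, 148.11842346191406), 8.728456497192383)
pot [ 595. -363.   60.] [ 694. -267.  109.]
spray [599. 321.  60.] [679. 404. 202.]
```

```bash
cat >> h.py <<'E'
from scipy.spatial.transform import Rotation as Ro
def Rc(yaw=-8.0,lean=.55):
    y=np.radians(yaw);h=np.array([np.cos(y),np.sin(y),0]);u=np.array([0,0,1.])
    z=np.cos(lean)*u+np.sin(lean)*h;x=-np.cos(lean)*h+np.sin(lean)*u
    return np.stack([x,np.cross(z,x),z],1)
def tool(yaw=-8.,lean=0.):   # tool pointing along -z of cradle-like frame, y opposite
    C=Rc(yaw,lean);return np.stack([C[:,0],-C[:,1],-C[:,2]],1)
def need(pos,Rt):
    from plant import arm
    s=arm.state();R=s["tcp_rot"];d=R.T@(np.array(pos)-s["eef_pos"]);w=Ro.from_matrix(R.T@Rt).as_rotvec()
    print("t",round(s["time_s"],2),"pos",s["eef_pos"].round(1),"shift u",(d/25).round(3),"mm",d.round(1),"turn u",(w/(np.pi/2)).round(4),"F",s["ft_force"].round(1),"w",round(s["gripper_width"],1),"ff",round(s["finger_force"],1),"q",s["joint_pos"].round(2))
E
python3 -m creep '[[[0,0,0,0,0,0,-0.07],[0,0,0,0,0,0,-0.07],[0,-0.62,-0.94,0.2,0,0,0],[0,-0.62,-0.94,0.2,0,0,0],[0,-0.62,-0.94,0.2,0,0,0],[0,-0.62,-0.94,0.2,0,0,0],[0,-0.62,-0.94,0.2,0,0,0],[0,-0.62,-0.94,0.2,0,0,0],[0,-0.62,-0.94,0.2,0,0,0],[0,-0.62,-0.94,0.2,0,0,0]]]'
python3 -m creep '[[[0,-0.62,-0.94,0.2,0,0,0],[0,-0.62,-0.94,0.2,0,0,0],[0,-0.62,-0.94,0.2,0,0,0],[0,-0.62,-0.94,0.2,0,0,0],[0,-0.62,-0.94,0.2,0,0,0],[0,-0.62,-0.94,0.2,0,0,0],[0,-0.62,-0.94,0.2,0,0,0],[0,-0.62,-0.94,0.2,0,0,0],[0,-0.62,-0.94,0.2,0,0,0],[0,0,0,0,0,0,0]]]'
python3 -c "
from h import *
need((448.3,150.4,5),tool())"
```

```text
time_s: 1.1
eef_pos: [325.2, 404.1, 190.9]
tcp_rot: [[-0.99, 0.138, -0.0], [0.138, 0.99, -0.0], [0.0, -0.0, -1.0]]
ft_force: [-0.1, -0.7, 0.3]
gripper_width: 85.7
finger_force: 0.0
time_s: 2.1
eef_pos: [434.5, 174.2, 145.7]
tcp_rot: [[-0.99, 0.141, -0.001], [0.141, 0.99, -0.001], [0.001, -0.001, -1.0]]
ft_force: [0.2, -0.3, -0.5]
gripper_width: 85.6
finger_force: 0.0
t 2.1 pos [434.5 174.2 145.7] shift u [-0.682 -0.859  5.627] mm [-17.1 -21.5 140.7] turn u [-0.0005 -0.0004 -0.001 ] F [ 0.2 -0.3 -0.5] w 85.6 ff 0.0 q [ 0.32  0.35  2.09 -0.    0.7  -1.11]
```

```bash
python3 -m creep '[[[0,-0.34,-0.43,0.5,0,0,0],[0,-0.34,-0.43,0.8,0,0,0],[0,0,0,0.9,0,0,0],[0,0,0,0.9,0,0,0],[0,0,0,0.9,0,0,0],[0,0,0,0.9,0,0,0],[0,0,0,0.6,0,0,0],[0,0,0,0.3,0,0,0],[0,0,0,0,0,0,0]]]'
python3 -c "
from h import *
need((448.3,150.4,0),tool())"
python3 -m creep '[[[1,0,0,0,0,0,0],[1,0,0,0,0,0,0],[1,0,0,0,0,0,0],[1,0,0,0,0,0,0],[1,0,0,0,0,0,0],[1,0,0,0,0,0,0],[1,0,0,0,0,0,0],[1,0,0,0,0,0,0]]]'
```

```text
time_s: 3.0
eef_pos: [447.0, 152.8, 0.3]
tcp_rot: [[-0.99, 0.138, -0.002], [0.138, 0.99, -0.0], [0.002, -0.001, -1.0]]
ft_force: [-0.2, -1.0, 0.3]
gripper_width: 85.3
finger_force: 0.0
t 3.0 pos [4.470e+02 1.528e+02 3.000e-01] shift u [-0.064 -0.088  0.01 ] mm [-1.6 -2.2  0.3] turn u [-0.0005 -0.0011  0.0008] F [-0.2 -1.   0.3] w 85.3 ff 0.0 q [ 0.27  0.63  2.16  0.    0.35 -1.17]
time_s: 3.8
eef_pos: [448.1, 152.9, 2.2]
tcp_rot: [[-0.99, 0.138, 0.001], [0.138, 0.99, 0.0], [-0.001, 0.0, -1.0]]
ft_force: [-1.6, -0.5, 15.8]
gripper_width: 35.9
finger_force: 58.4
```

```bash
python3 -m creep '[[[1,0,0,-0.2,0,0,0],[1,0,0,-0.6,0,0,0],[1,0,0,-1,0,0,0],[1,0,0,-1,0,0,0],[1,0,0,-0.7,0,0,0],[1,0,0,0,0,0,0]]]'
python3 - <<'E'
from h import *
need((495.4,-19.2,90),tool())
from plant import arm
c=arm.read_camera("side");np.savez("side1.npz",**c);t=arm.read_camera("top");np.savez("top1.npz",**t)
s=arm.state();u,v=proj(c,s["eef_pos"]).astype(int);print(u,v)
u2,v2=proj(t,s["eef_pos"]).astype(int)
g=lambda p,u,v:cv2.resize(p[v-45:v+45,u-30:u+30],(400,600),interpolation=cv2.INTER_CUBIC)
cv2.imwrite("pics/g1.png",np.hstack([g(c["pixels"],u,v),g(t["pixels"],u2,v2)]))
E
```

```text
time_s: 4.4
eef_pos: [449.0, 153.2, 91.1]
tcp_rot: [[-0.99, 0.138, 0.004], [0.138, 0.99, 0.001], [-0.004, 0.002, -1.0]]
ft_force: [-0.8, -0.2, -1.3]
gripper_width: 35.6
finger_force: 60.6
t 4.4 pos [449.  153.2  91.1] shift u [-2.791 -6.573  0.043] mm [ -69.8 -164.3    1.1] turn u [0.001  0.0023 0.0005] F [-0.8 -0.2 -1.3] w 35.6 ff 60.6 q [ 0.26  0.45  2.12 -0.    0.57 -1.17]
189 195
```

View pics/g1.png

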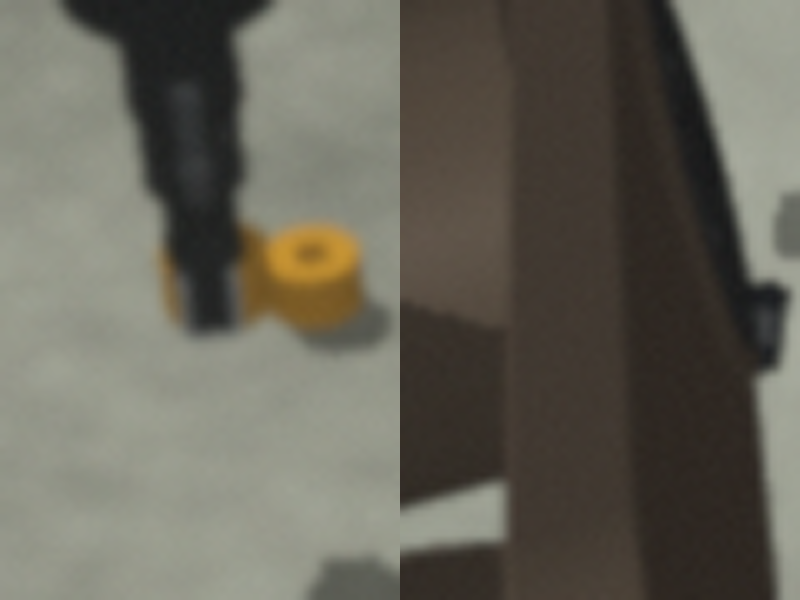

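```bash
python3 -m creep '[[[1,-0.4,-0.94,0,0,0,0],[1,-0.4,-0.94,0,0,0,0],[1,-0.4,-0.94,0,0,0,0],[1,-0.4,-0.94,0,0,0,0],[1,-0.4,-0.94,0,0,0,0],[1,-0.4,-0.94,0,0,0,0],[1,-0.39,-0.93,0.2,0,0,0],[1,0,0,0.3,0,0,0],[1,0,0,0,0,0,0],[1,0,0,0,0,0,0]]]'
python3 - <<'E'
from h import *
need((495.4,-19.2,58),tool())
from plant import arm
c=arm.read_camera("side");np.savez("side1.npz",**c);t=arm.read_camera("top");np.savez("top1.npz",**t)
s=arm.state();u,v=proj(c,s["eef_pos"]).astype(int);print(u,v)
u2,v2=proj(t,s["eef_pos"]).astype(int)
g=lambda p,u,v:cv2.resize(p[v-45:v+45,u-30:u+30],(400,600),interpolation=cv2.INTER_CUBIC)
cv2.imwrite("pics/g2.png",np.hstack([g(c["pixels"],u,v),g(t["pixels"],u2,v2)]))
print("pin tip pred",(proj(c,(495.4,-19.2,58))-[u-30,v-45])*400/60,"tcp",(proj(c,s["eef_pos"])-[u-30,v-45])*400/60)
E
```

```text
time_s: 5.5
eef_pos: [493.2, -19.0, 75.6]
tcp_rot: [[-0.99, 0.138, -0.002], [0.138, 0.99, 0.0], [0.002, -0.0, -1.0]]
ft_force: [0.2, 0.1, -1.4]
gripper_width: 35.8
finger_force: 60.7
t 5.5 pos [493.2 -19.   75.6] shift u [-0.09   0.004  0.702] mm [-2.3  0.1 17.6] turn u [-0.     -0.0012  0.0006] F [ 0.2  0.1 -1.4] w 35.8 ff 60.7 q [-0.1   0.5   2.09  0.    0.56 -1.53]
228 241
pin tip pred [214.62480042 342.48105847] tcp [206.56528842 301.60895349]
```

View pics/g2.png

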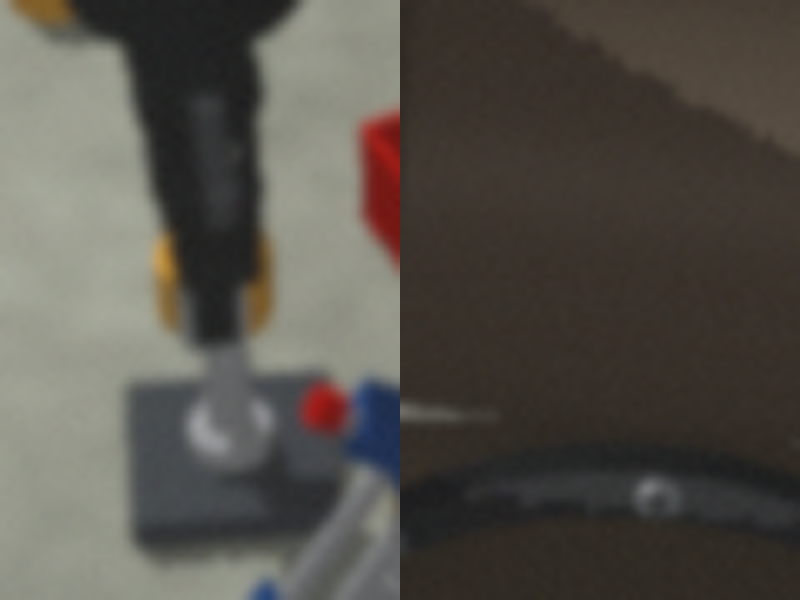

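The bush (centre near 213) sits about 4 mm to the left of the pin (227) in the side view. I'll correct for that and come down gently.

```bash
python3 -m creep '[[[1,-0.136,-0.02,0,0,0,0],[1,0,0,0.3,0,0,0],[1,0,0,0.3,0,0,0],[1,0,0,0.2,0,0,0],[1,0,0,0.1,0,0,0],[1,0,0,0,0,0,0]]]'
python3 -m creep '[[[1,0,0,0.1,0,0,0],[1,0,0,0.1,0,0,0],[1,0,0,0,0,0,0]]]'
python3 -m creep '[[[1,0,0,0.1,0,0,0],[1,0,0,0.1,0,0,0],[1,0,0,0,0,0,0]]]'
```

```text
time_s: 6.2
eef_pos: [496.6, -20.4, 53.2]
tcp_rot: [[-0.99, 0.138, -0.002], [0.138, 0.99, 0.0], [0.002, -0.0, -1.0]]
ft_force: [-2.4, -0.0, -3.0]
gripper_width: 35.9
finger_force: 60.6
time_s: 6.5
eef_pos: [496.4, -20.4, 48.4]
tcp_rot: [[-0.99, 0.138, -0.002], [0.138, 0.99, 0.0], [0.002, -0.0, -1.0]]
ft_force: [-5.5, -0.1, -4.7]
gripper_width: 35.7
finger_force: 60.5
time_s: 6.8
eef_pos: [496.3, -20.3, 43.5]
tcp_rot: [[-0.99, 0.138, -0.002], [0.138, 0.99, 0.0], [0.002, -0.0, -1.0]]
ft_force: [-5.4, 1.3, -3.7]
gripper_width: 36.4
finger_force: 60.6
```

```bash
python3 -m creep '[[[1,0.03,0,0.1,0,0,0],[1,0,0,0.15,0,0,0],[1,0,0,0.15,0,0,0],[1,0,0,0.15,0,0,0],[1,0,0,0,0,0,0]]]'
python3 -m creep '[[[1,0,0,0.1,0,0,0],[1,0,0,0.1,0,0,0],[1,0,0,0,0,0,0]]]'
```

```text
time_s: 7.3
eef_pos: [496.2, -20.3, 29.6]
tcp_rot: [[-0.99, 0.138, -0.001], [0.138, 0.99, 0.0], [0.001, -0.0, -1.0]]
ft_force: [-3.7, 0.7, -4.5]
gripper_width: 35.8
finger_force: 60.5
time_s: 7.6
eef_pos: [496.2, -20.3, 24.8]
tcp_rot: [[-0.99, 0.138, -0.001], [0.138, 0.99, 0.0], [0.001, -0.0, -1.0]]
ft_force: [-4.3, 0.6, -4.0]
gripper_width: 35.8
finger_force: 60.6
```

```bash
python3 -m creep '[[[1,0.03,0,0.06,0,0,0],[1,0,0,0,0,0,0],[1,0,0,0,0,0,0]]]'
python3 -m creep '[[[1,0,0,0.06,0,0,0],[1,0,0,0,0,0,0],[1,0,0,0,0,0,0]]]'
```

```text
time_s: 7.9
eef_pos: [496.2, -20.3, 24.2]
tcp_rot: [[-0.99, 0.138, 0.001], [0.138, 0.99, -0.0], [-0.001, 0.0, -1.0]]
ft_force: [-6.4, 0.6, 15.3]
gripper_width: 35.9
finger_force: 62.6
time_s: 8.2
eef_pos: [496.3, -20.3, 24.0]
tcp_rot: [[-0.99, 0.138, 0.002], [0.138, 0.99, -0.0], [-0.002, 0.0, -1.0]]
ft_force: [-14.2, 0.7, 51.7]
gripper_width: 35.8
finger_force: 66.9
```

```bash
python3 -m creep '[[[1,0,0,-0.12,0,0,0],[1,0,0,-0.3,0,0,0],[1,0,0,-0.6,0,0,0],[1,0,0,-1,0,0,0],[1,0,0,-1,0,0,0],[1,0,0,-1,0,0,0],[1,0,0,-1,0,0,0],[1,0,0,-1,0,0,0],[1,0,0,-1,0,0,0],[1,0,0,0,0,0,0]]]'
python3 - <<'E'
from h import *
m=np.array([526.5,-197.5,152.5]);a=Rc()[:,2];need(m+74*a,tool(-8,.55))
E
```

```text
time_s: 9.2
eef_pos: [498.3, -20.5, 201.0]
tcp_rot: [[-0.99, 0.138, 0.006], [0.138, 0.99, -0.001], [-0.007, 0.0, -1.0]]
ft_force: [-0.6, 0.4, -1.4]
gripper_width: 35.8
finger_force: 60.8
t 9.2 pos [498.3 -20.5 201. ] shift u [-3.646 -6.857 -0.562] mm [ -91.2 -171.4  -14. ] turn u [-0.      0.3543  0.0005] F [-0.6  0.4 -1.4] w 35.8 ff 60.8 q [-0.1   0.3   1.98 -0.    0.86 -1.53]
```

```bash
python3 -m creep '[[[1,-0.5,-0.86,-0.5,0,0,0],[1,-0.5,-0.86,-0.5,0,0,0],[1,-0.5,-0.86,0,0,0,0],[1,-0.5,-0.86,0,0,0,0],[1,-0.5,-0.86,0,0,0,0],[1,-0.5,-0.86,0,0,0,0],[1,-0.5,-0.86,0,0,0,0],[1,-0.15,-0.84,0,0,0,0],[1,0,0,0,0,0,0]]]'
python3 -m creep '[[[1,0,0,0,0,0.07,0],[1,0,0,0,0,0.07,0],[1,0,0,0,0,0.07,0],[1,0,0,0,0,0.07,0],[1,0,0,0,0,0.07,0],[1,0,0,0,0,0,0],[1,0,0,0,0,0,0]]]'
python3 - <<'E'
from h import *
m=np.array([526.5,-197.5,152.5]);a=Rc()[:,2];need(m+74*a,tool(-8,.55))
from plant import arm
c=arm.read_camera("side");np.savez("side1.npz",**c);t=arm.read_camera("top");np.savez("top1.npz",**t)
s=arm.state();u,v=proj(c,m).astype(int)
g=lambda p,u,v:cv2.resize(p[v-50:v+40,u-40:u+80],(800,600),interpolation=cv2.INTER_CUBIC)
print((proj(c,s["eef_pos"])-[u-40,v-50])*6.67,(proj(c,m)-[u-40,v-50])*6.67)
cv2.imwrite("pics/m1.png",g(c["pixels"],u,v))
E
```

```text
time_s: 10.1
eef_pos: [562.9, -205.1, 221.9]
tcp_rot: [[-0.99, 0.14, 0.0], [0.14, 0.99, -0.001], [-0.0, -0.001, -1.0]]
ft_force: [0.0, -0.2, -1.1]
gripper_width: 35.8
finger_force: 60.8
time_s: 10.8
eef_pos: [562.7, -202.3, 221.2]
tcp_rot: [[-0.845, 0.138, -0.516], [0.118, 0.99, 0.072], [0.521, 0.0, -0.853]]
ft_force: [-0.3, -0.7, -1.6]
gripper_width: 35.4
finger_force: 60.8
t 10.8 pos [ 562.7 -202.3  221.2] shift u [-0.189 -0.012  0.146] mm [-4.7 -0.3  3.7] turn u [-0.0003  0.001   0.0008] F [-0.3 -0.7 -1.6] w 35.4 ff 60.8 q [-0.33  0.74  1.28 -0.1   1.66 -1.75]
[406.6359257  126.17245017] [270.85538918 337.16186319]
```

View pics/m1.png

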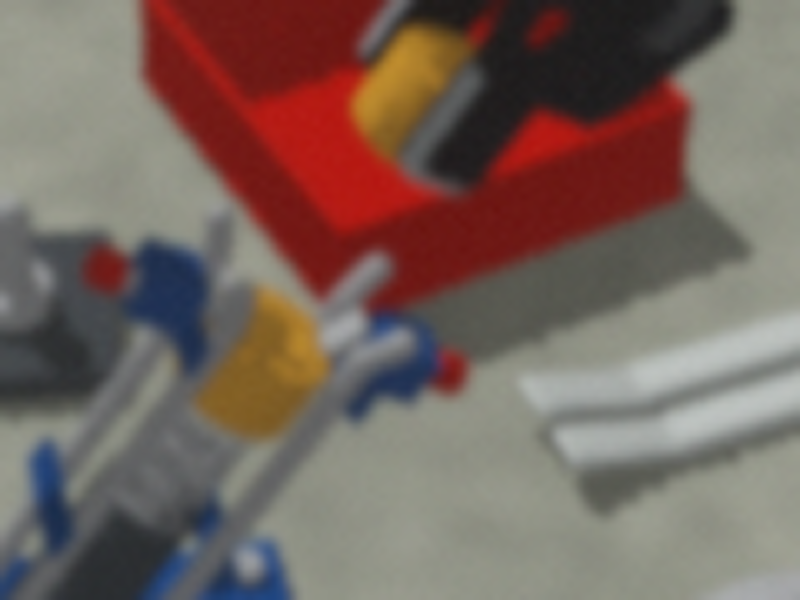

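The side view shows the held bush above the magazine, aligned to within a few mm: its bottom centre is near (398,135), and the top of bush_c is near (287,325). I'll compare the two cylinders using depth from this same camera.

```bash
python3 - <<'E'
from h import *
from scipy.optimize import least_squares as LS
from plant import arm
S=dict(np.load("side1.npz"));V=cloud(S);s=arm.state();C=Rc()
hsv=cv2.cvtColor(S["pixels"],cv2.COLOR_BGR2HSV);o=(hsv[...,0]>9)&(hsv[...,0]<26)&(hsv[...,1]>130)
o=cv2.erode(o.astype(np.uint8),np.ones((3,3)))>0
m=np.array([526.5,-197.5,152.5])
L=(V-m)@C   # cradle coords about assumed mouth
ok=o&(np.hypot(L[...,0],L[...,1])<40)
for n,lo,hi in(("c",-30,6),("held",40,130)):
    P=L[ok&(L[...,2]>lo)&(L[...,2]<hi)];print(n,len(P),np.percentile(P,[2,50,98],axis=0).round(1).tolist())
    f=lambda p:np.hypot(P[:,0]-p[0],P[:,1]-p[1])-19
    if n=="c":P=P[P[:,2]<np.percentile(P[:,2],98)-4]
    r=LS(f,[0,0],loss="soft_l1",f_scale=.7);print("  centre",r.x.round(2),"rms",np.sqrt((r.fun**2).mean()).round(2),"tcp",((s["eef_pos"]-m)@C).round(1))
    H=np.linalg.inv(r.jac.T@r.jac);print("  dirs",np.sqrt(np.diag(H)).round(2))
E
```

```text
c 163 [[-10.0, -11.6, -16.3], [0.4, 13.6, -2.8], [13.2, 18.0, 1.9]]
  centre [ 9.98 -2.27] rms 2.71 tcp [ 6.  0. 79.]
  dirs [0.42 0.34]
held 133 [[0.2, -18.1, 79.2], [18.0, 1.0, 94.9], [22.1, 11.7, 99.4]]
  centre [0.78 3.4 ] rms 2.59 tcp [ 6.  0. 79.]
  dirs [0.19 0.47]
```

```bash
python3 - <<'E'
from h import *
T=dict(np.load("top0.npz"));S=dict(np.load("side0.npz"))
tip=(496.1,-20.3,58);sh=(496.1,-20.3,22)
print("top tip",proj(T,tip),"seen 300.4 258.6; shoulder",proj(T,sh)," side tip",proj(S,tip),"seen 232,248; shoulder",proj(S,sh),"seen",180+262/5,240+100/5)
def tri(a,b):
    (o1,d1),(o2,d2)=ray(T,*a),ray(S,*b);t=np.linalg.lstsq(np.stack([d1,-d2],1),o2-o1,rcond=None)[0]
    p,q=o1+t[0]*d1,o2+t[1]*d2;return (p+q)/2,np.linalg.norm(p-q)
dt=np.array([300.4,258.6])-proj(T,tip)
for ds in(np.array([232.2,248.])-proj(S,tip),np.array([1.2,0])):
  for k in(np.zeros(2),dt):
    F,e=tri(np.array((390.0,215.))-k,np.array((298.3,272.55))-ds);B,e2=tri(np.array((392.05,260.2))-k,np.array((246.4,257.1))-ds)
    d=F-B;M=(F+B)/2;y=np.degrees(np.arctan2(d[1],d[0]))
    print(ds.round(2),k.round(2),"mid",M.round(1),e.round(1),e2.round(1),"len",np.linalg.norm(d).round(1),"yaw",y.round(1),"lean",np.arcsin(-d[2]/np.linalg.norm(d)).round(3),"mouth",(M-5*Rc()[:,2]).round(1), "rel to assumed",((M-5*Rc()[:,2]-[526.5,-197.5,152.5])@Rc()).round(1))
E
```

```text
top tip [300.6555214  257.93886597] seen 300.4 258.6; shoulder [300.27039482 259.15898001]  side tip [230.64485868 247.62083356] seen 232,248; shoulder [231.3771836 259.5700404] seen 232.4 260.0
[1.56 0.38] [0. 0.] mid [ 527.6 -196.2  158.4] 1.3 1.4 len 113.6 yaw -7.8 lean 0.547 mouth [ 525.  -195.8  154.2] rel to assumed [ 2.4 -1.5  0.5]
[1.56 0.38] [-0.26  0.66] mid [ 528.1 -196.5  158.8] 2.7 2.7 len 113.6 yaw -7.8 lean 0.547 mouth [ 525.6 -196.2  154.5] rel to assumed [ 2.  -1.2  1.1]
[1.2 0. ] [0. 0.] mid [ 527.9 -196.4  157.5] 0.8 0.9 len 113.7 yaw -7.8 lean 0.548 mouth [ 525.3 -196.1  153.3] rel to assumed [ 1.6 -1.3 -0.1]
[1.2 0. ] [-0.26  0.66] mid [ 528.5 -196.8  157.8] 2.2 2.2 len 113.7 yaw -7.8 lean 0.547 mouth [ 525.9 -196.4  153.6] rel to assumed [ 1.2 -1.   0.5]
```

```bash
python3 - <<'E'
from h import *
m=np.array([525.4,-196.3,153.6]);a=Rc()[:,2];need(m+30*a,tool(-8,.55))
E
```

```text
t 10.9 pos [ 562.4 -202.6  223. ] shift u [-0.166  0.043  1.951] mm [-4.2  1.1 48.8] turn u [-0.0004  0.0021  0.0004] F [-0.4 -0.3 -0.7] w 35.9 ff 60.8 q [-0.33  0.73  1.28 -0.1   1.66 -1.75]
```

```bash
python3 -m creep '[[[1,-0.17,0.04,0.3,0,0,0],[1,0,0,0.6,0,0,0],[1,0,0,0.6,0,0,0],[1,0,0,0.4,0,0,0],[1,0,0,0,0,0,0],[1,0,0,0,0,0,0]]]'
python3 - <<'E'
from h import *
m=np.array([525.4,-196.3,153.6]);a=Rc()[:,2];need(m+30*a,tool(-8,.55))
from plant import arm
c=arm.read_camera("side");np.savez("side1.npz",**c)
s=arm.state();u,v=proj(c,m).astype(int)
cv2.imwrite("pics/m2.png",cv2.resize(c["pixels"][v-45:v+30,u-45:u+55],(800,600),interpolation=cv2.INTER_CUBIC))
E
```

```text
time_s: 11.5
eef_pos: [541.9, -198.9, 180.4]
tcp_rot: [[-0.845, 0.139, -0.517], [0.118, 0.99, 0.072], [0.522, -0.0, -0.853]]
ft_force: [0.5, 1.0, -1.0]
gripper_width: 36.2
finger_force: 60.8
t 11.5 pos [ 541.9 -198.9  180.4] shift u [0.008 0.012 0.062] mm [0.2 0.3 1.6] turn u [-0.0003  0.0008  0.0003] F [ 0.5  1.  -1. ] w 36.2 ff 60.8 q [-0.34  0.74  1.37 -0.1   1.56 -1.74]
```

View pics/m2.png

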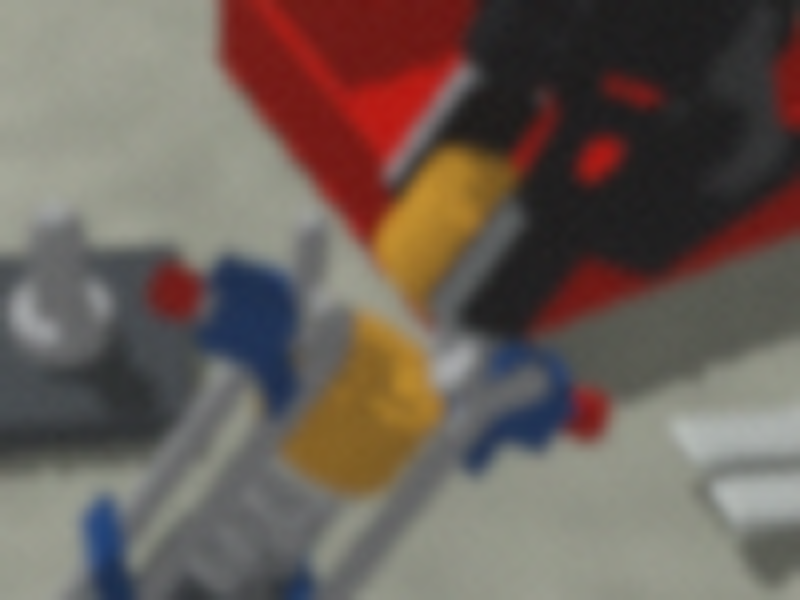

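The view shows the held bush just above the flare and roughly on the axis. The lateral clearance can't be judged finely from here, so I'll advance in small steps and watch the force in the cradle frame.

```bash
cat >> h.py <<'E'
def fc():
    from plant import arm
    m=np.array([525.4,-196.3,153.6]);C=Rc();F=[];P=[]
    s=arm.state();print("t",round(s["time_s"],1),"tcp cradle(z from mouth)",((s["eef_pos"]-m)@C).round(1),"F cradle",(s["ft_force"]@C).round(1),"M",(s["moment"]@C).round(2),"w",round(s["gripper_width"],1))
E
python3 -c "from h import *;fc()"
python3 -m creep '[[[1,0,0,0.15,0,0,0],[1,0,0,0.15,0,0,0],[1,0,0,0,0,0,0]]]' >/dev/null; python3 -c "from h import *;fc()"
python3 -m creep '[[[1,0,0,0.15,0,0,0],[1,0,0,0,0,0,0]]]' >/dev/null; python3 -c "from h import *;fc()"
python3 -m creep '[[[1,0,0,0.15,0,0,0],[1,0,0,0,0,0,0]]]' >/dev/null; python3 -c "from h import *;fc()"
```

```text
t 11.6 tcp cradle(z from mouth) [-0.4  0.3 31.8] F cradle [-0.5  0.  -1.9] M [-0.03  0.39 -0.07] w 36.3
t 11.8 tcp cradle(z from mouth) [-0.2  0.2 23. ] F cradle [-0.1 -0.  -1.4] M [-0.02  0.4   0.03] w 36.3
t 12.1 tcp cradle(z from mouth) [-0.2  0.2 19.2] F cradle [-0.5 -0.4 -1.3] M [0.04 0.35 0.01] w 35.8
t 12.2 tcp cradle(z from mouth) [-0.2  0.2 15.5] F cradle [-0.8  0.1 -1.7] M [ 0.    0.42 -0.01] w 35.8
```

```bash
for i in 1 2 3 4; do python3 -m creep '[[[1,0,0,0.1,0,0,0],[1,0,0,0,0,0,0]]]' >/dev/null; python3 -c "from h import *;fc()"; done
```

```text
t 12.4 tcp cradle(z from mouth) [-0.1  0.2 13.4] F cradle [ 0.7 -0.   1. ] M [-0.03  0.15 -0.02] w 35.9
t 12.7 tcp cradle(z from mouth) [-0.1  0.3 11. ] F cradle [2.6 0.9 1.4] M [ 0.04 -0.04 -0.02] w 36.1
t 12.8 tcp cradle(z from mouth) [-0.3  0.3  8.5] F cradle [-0.7  0.8  1.1] M [0.06 0.17 0.01] w 36.1
t 13.1 tcp cradle(z from mouth) [-0.6  0.3  5.9] F cradle [-2.2  0.4  2.5] M [ 0.04  0.49 -0.02] w 35.8
```

```bash
for i in 1 2 3 4 5; do python3 -m creep '[[[1,0,0,0.1,0,0,0],[1,0,0,0.1,0,0,0],[1,0,0,0,0,0,0]]]' >/dev/null; python3 -c "from h import *;fc()"; done
```

```text
t 13.3 tcp cradle(z from mouth) [-0.8  0.3  1.1] F cradle [-3.   1.8  3.5] M [ 0.15  0.78 -0.07] w 36.1
t 13.7 tcp cradle(z from mouth) [-0.8  0.3 -3.9] F cradle [-3.3  0.3  3.9] M [0.08 0.8  0.01] w 36.0
t 13.9 tcp cradle(z from mouth) [-0.8  0.3 -8.8] F cradle [-2.7  0.5  4.2] M [ 0.1   0.72 -0.  ] w 36.0
t 14.2 tcp cradle(z from mouth) [ -0.8   0.3 -13.7] F cradle [-2.4  1.   5.8] M [ 0.12  0.69 -0.03] w 36.3
t 14.6 tcp cradle(z from mouth) [ -0.8   0.3 -18.6] F cradle [-1.6 -0.3  6.8] M [ 0.04  0.67 -0.03] w 36.3
```

```bash
for i in 1 2; do python3 -m creep '[[[1,0,0,0.1,0,0,0],[1,0,0,0.08,0,0,0],[1,0,0,0,0,0,0]]]' >/dev/null; python3 -c "from h import *;fc()"; done; python3 -m creep '[[[1,0,0,0,0,0,0],[1,0,0,0,0,0,0]]]' >/dev/null; python3 -c "from h import *;fc()"
```

```text
t 14.8 tcp cradle(z from mouth) [ -0.8   0.3 -23.2] F cradle [-2.4 -0.2  6.6] M [-0.02  0.64 -0.1 ] w 35.7
t 15.2 tcp cradle(z from mouth) [ -0.8   0.3 -27.6] F cradle [-2.8 -0.3  7.1] M [-0.01  0.63 -0.05] w 36.3
t 15.3 tcp cradle(z from mouth) [ -0.8   0.3 -27.6] F cradle [-1.9  0.1  7.2] M [-0.    0.57 -0.03] w 35.7
```

```bash
python3 -m creep '[[[1,0,0,0.06,0,0,0],[1,0,0,0,0,0,0]]]' >/dev/null; python3 -c "from h import *;fc()"; for i in 1 2 3; do python3 -m creep '[[[1,0,0,-0.1,0,0,0],[1,0,0,0,0,0,0]]]' >/dev/null; python3 -c "from h import *;fc()"; done
```

```text
t 15.6 tcp cradle(z from mouth) [ -0.8   0.3 -28.9] F cradle [-1.1  0.5  9.5] M [-0.02  0.58 -0.  ] w 36.0
t 15.8 tcp cradle(z from mouth) [ -0.8   0.3 -26.4] F cradle [-1.   0.6  8.8] M [ 0.03  0.54 -0.  ] w 36.0
t 15.9 tcp cradle(z from mouth) [ -0.8   0.3 -23.9] F cradle [-1.6  0.5  9.5] M [0.01 0.66 0.03] w 35.9
t 16.1 tcp cradle(z from mouth) [ -0.8   0.3 -21.6] F cradle [-1.3  0.4  8.7] M [-0.01  0.61 -0.01] w 35.7
```

```bash
for i in 1 2 3 4; do python3 -m creep '[[[1,0,0,0.13,0,0,0],[1,0,0,0,0,0,0]]]' >/dev/null; python3 -c "from h import *;fc()"; done
python3 - <<'E'
from h import *
from plant import arm
c=arm.read_camera("side");np.savez("side1.npz",**c)
m=np.array([525.4,-196.3,153.6]);u,v=proj(c,m).astype(int)
cv2.imwrite("pics/m3.png",cv2.resize(c["pixels"][v-35:v+25,u-40:u+40],(800,600),interpolation=cv2.INTER_CUBIC))
E
```

```text
t 16.4 tcp cradle(z from mouth) [ -0.8   0.3 -25.1] F cradle [-2.7  0.4  7.4] M [0.01 0.83 0.01] w 35.8
t 16.6 tcp cradle(z from mouth) [ -0.8   0.3 -28.3] F cradle [-2.9  0.7  7.4] M [ 0.03  0.74 -0.02] w 35.9
t 16.8 tcp cradle(z from mouth) [ -0.8   0.3 -31.5] F cradle [-1.8 -0.3  6. ] M [0.   0.71 0.06] w 35.6
t 16.9 tcp cradle(z from mouth) [ -0.8   0.3 -34.5] F cradle [-3.1  0.6  8.4] M [-0.06  0.7   0.04] w 36.0
```

View pics/m3.png

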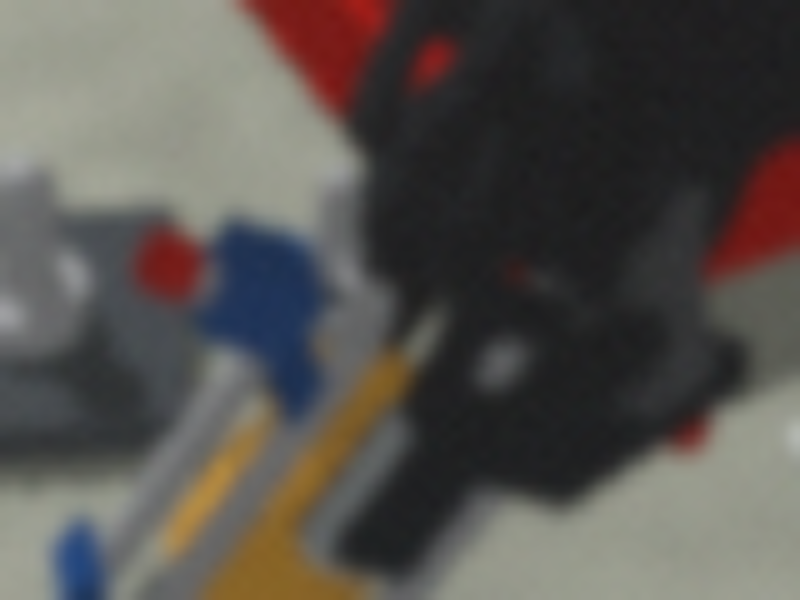

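The bush's top (about (400,355)) is now below the catch housing, so I've likely passed the catches. I'll raise past the nominal catch height and see if the force reverses.

```bash
python3 -m creep '[[[1,0,0,-0.3,0,0,0],[1,0,0,-0.22,0,0,0],[1,0,0,0,0,0,0]]]' >/dev/null; python3 -c "from h import *;fc()"; for i in 1 2 3 ; do python3 -m creep '[[[1,0,0,-0.05,0,0,0],[1,0,0,0,0,0,0]]]' >/dev/null; python3 -c "from h import *;fc()"; done
```

```text
t 17.3 tcp cradle(z from mouth) [ -0.8   0.3 -21. ] F cradle [-0.6  0.3 10.2] M [-0.05  0.45  0.  ] w 36.1
t 17.5 tcp cradle(z from mouth) [ -0.8   0.3 -20.5] F cradle [-2.9  1.6  7.6] M [ 0.04  0.79 -0.03] w 36.0
t 17.7 tcp cradle(z from mouth) [ -0.7   0.3 -20.2] F cradle [-8.1  1.7 -5.9] M [ 0.32  1.55 -0.  ] w 35.6
t 17.9 tcp cradle(z from mouth) [ -0.5   0.2 -19.9] F cradle [-11.7   2.8 -20.5] M [ 0.47  2.14 -0.04] w 35.8
```

Force reverses at −20.2: the catches hold. Now to relieve the load, release and withdraw.

```bash
python3 -m creep '[[[1,0,0,0.1,0,0,0],[1,0,0,0,0,0,0]]]' >/dev/null; python3 -c "from h import *;fc()"; python3 -m creep '[[[0.3,0,0,0,0,0,0],[0.3,0,0,0,0,0,0],[0.3,0,0,0,0,0,0],[0.3,0,0,0,0,0,0]]]' >/dev/null; python3 -c "from h import *;fc()"
python3 -m creep '[[[0.3,0,0,-0.3,0,0,0],[0.3,0,0,-0.6,0,0,0],[0.3,0,0,-1,0,0,0],[0.3,0,0,-1,0,0,0],[0.3,0,0,-1,0,0,0],[0.3,0,0,-1,0,0,0],[0,0,0,0,0,0,0]]]'
python3 - <<'E'
from h import *
from plant import arm
c=arm.read_camera("side");np.savez("side1.npz",**c);t=arm.read_camera("top");np.savez("top2.npz",**t)
m=np.array([525.4,-196.3,153.6]);u,v=proj(c,m).astype(int)
cv2.imwrite("pics/m4.png",cv2.resize(c["pixels"][v-30:v+45,u-50:u+50],(800,600),interpolation=cv2.INTER_CUBIC))
need((505.2,259,100),tool())
E
```

```text
t 18.1 tcp cradle(z from mouth) [ -0.4   0.2 -20.3] F cradle [-6.4  0.7 -5.1] M [ 0.19  1.32 -0.01] w 35.9
t 18.5 tcp cradle(z from mouth) [ -0.1   0.2 -20.7] F cradle [ 0.6  0.1 -0.6] M [-0.03  0.3   0.  ] w 59.9
time_s: 19.2
eef_pos: [580.6, -204.4, 243.1]
tcp_rot: [[-0.847, 0.138, -0.513], [0.119, 0.99, 0.071], [0.518, -0.001, -0.855]]
ft_force: [-0.2, -0.0, 1.0]
gripper_width: 72.6
finger_force: 0.0
t 19.3 pos [ 578.5 -203.9  240.4] shift u [ 1.732 17.934  7.64 ] mm [ 43.3 448.4 191. ] turn u [-2.000e-04 -3.496e-01  5.000e-04] F [ 0.   0.2 -0.7] w 84.9 ff 0.0 q [-0.33  0.74  1.22 -0.1   1.72 -1.75]
```

View pics/m4.png

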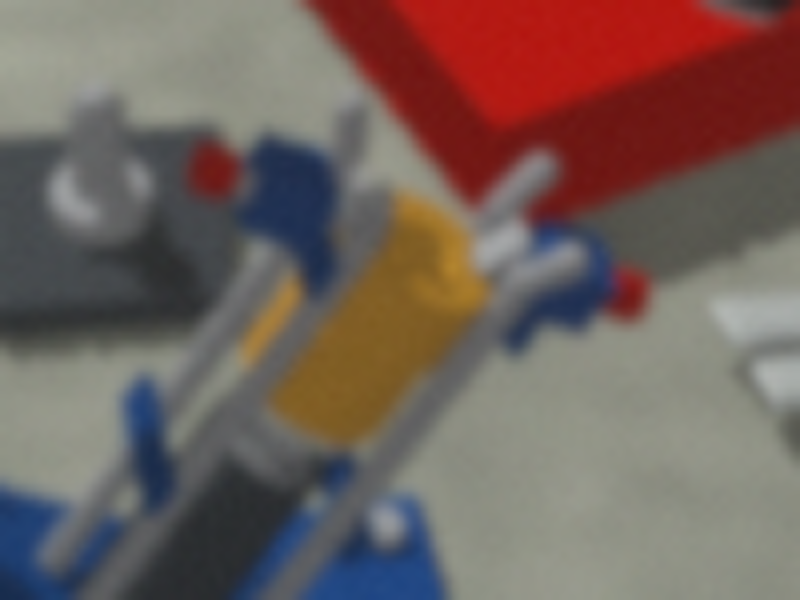

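The picture shows both bushes in the magazine, with the top one under the catches at (440,240). Next is the other bush.

```bash
python3 -m creep '[[[0,0,0,0,0,-0.07,0],[0,0,0,0,0,-0.07,0],[0,0,0,0,0,-0.07,0],[0,0,0,0,0,-0.07,0],[0,0,0,0,0,-0.07,0],[0,0.288,0.944,0,0,0,0],[0,0.288,0.944,0,0,0,0],[0,0.288,0.944,0,0,0,0],[0,0.288,0.944,0,0,0,0],[0,0.288,0.944,0,0,0,0]]]' >/dev/null
python3 -m creep '[[[0,0.288,0.944,0.2,0,0,0],[0,0.288,0.944,0.2,0,0,0],[0,0.288,0.944,0.2,0,0,0],[0,0.288,0.944,0.2,0,0,0],[0,0.288,0.944,0.2,0,0,0],[0,0.288,0.944,0.2,0,0,0],[0,0.288,0.944,0.2,0,0,0],[0,0.288,0.944,0.2,0,0,0],[0,0.288,0.944,0.2,0,0,0],[0,0.288,0.944,0.2,0,0,0]]]' >/dev/null
python3 -m creep '[[[0,0.288,0.944,0.2,0,0,0],[0,0.288,0.944,0.2,0,0,0],[0,0.288,0.944,0.2,0,0,0],[0,0,0,0,0,0,0]]]' >/dev/null
python3 -c "
from h import *
need((505.2,259,2),tool())"
```

```text
t 21.7 pos [507.  236.4 173.8] shift u [0.179 0.89  6.873] mm [  4.5  22.2 171.8] turn u [-0.0005 -0.0014  0.0017] F [ 0.6 -0.7 -0.9] w 85.0 ff 0.0 q [ 0.38  0.42  1.86  0.    0.86 -1.05]
```

```bash
python3 -m creep '[[[0,0.09,0.45,0.3,0,0,0],[0,0.09,0.44,0.9,0,0,0],[0,0,0,1,0,0,0],[0,0,0,1,0,0,0],[0,0,0,1,0,0,0],[0,0,0,1,0,0,0],[0,0,0,0.9,0,0,0],[0,0,0,0.6,0,0,0],[0,0,0,0,0,0,0]]]' >/dev/null
python3 -c "
from h import *
need((505.2,259,5),tool())"
python3 -m creep '[[[1,0,0,0,0,0,0],[1,0,0,0,0,0,0],[1,0,0,0,0,0,0],[1,0,0,0,0,0,0],[1,0,0,0,0,0,0],[1,0,0,0,0,0,0],[1,0,0,0,0,0,0]]]'
python3 -m creep '[[[1,0,0,-0.2,0,0,0],[1,0,0,-0.6,0,0,0],[1,0,0,-1,0,0,0],[1,0,0,-1,0,0,0],[1,0,0,-1,0,0,0],[1,0,0,-1,0,0,0],[1,0,0,0,0,0,0]]]'
python3 -c "
from h import *
need((656,25.5,120),tool())"
```

```text
t 22.6 pos [506.  256.5   5.7] shift u [0.047 0.093 0.028] mm [1.2 2.3 0.7] turn u [-0.0011 -0.0018  0.0001] F [ 0.3  0.2 -0.5] w 85.5 ff 0.0 q [ 0.42  0.68  1.94 -0.    0.52 -1.02]
time_s: 23.3
eef_pos: [508.1, 257.8, 9.1]
tcp_rot: [[-0.99, 0.138, 0.002], [0.138, 0.99, 0.001], [-0.002, 0.001, -1.0]]
ft_force: [-2.0, -1.4, 14.6]
gripper_width: 35.8
finger_force: 58.3
time_s: 24.0
eef_pos: [509.1, 258.2, 131.8]
tcp_rot: [[-0.99, 0.138, 0.005], [0.138, 0.99, 0.002], [-0.005, 0.003, -1.0]]
ft_force: [-0.1, -0.2, -1.5]
gripper_width: 35.2
finger_force: 60.3
t 24.0 pos [509.1 258.2 131.8] shift u [-7.106 -8.406  0.48 ] mm [-177.6 -210.1   12. ] turn u [0.0019 0.003  0.0005] F [-0.1 -0.2 -1.5] w 35.2 ff 60.3 q [ 0.42  0.49  1.88 -0.    0.77 -1.02]
```

```bash
python3 -m creep '[[[1,-0.79,-0.934,0,0,0,0],[1,-0.79,-0.934,0,0,0,0],[1,-0.79,-0.934,0,0,0,0],[1,-0.79,-0.934,0,0,0,0],[1,-0.79,-0.934,0,0,0,0],[1,-0.79,-0.934,0,0,0,0],[1,-0.79,-0.934,0,0,0,0],[1,-0.79,-0.934,0,0,0,0],[1,-0.79,-0.934,0,0,0,0],[1,0,0,0,0,0,0]]]'
python3 -m creep '[[[1,0,0,0.5,0,0,0],[1,0,0,1,0,0,0],[1,0,0,1,0,0,0],[1,0,0,1,0,0,0],[1,0,0,0.6,0,0,0],[1,0,0,0.3,0,0,0],[1,0,0,0,0,0,0]]]'
python3 -c "
from h import *
need((656,25.5,14),tool())"
```

```text
time_s: 25.0
eef_pos: [655.9, 21.5, 127.5]
tcp_rot: [[-0.99, 0.141, 0.001], [0.141, 0.99, -0.001], [-0.001, -0.0, -1.0]]
ft_force: [0.3, 0.3, -2.3]
gripper_width: 35.7
finger_force: 60.4
time_s: 25.7
eef_pos: [653.5, 25.1, 16.7]
tcp_rot: [[-0.99, 0.138, -0.002], [0.138, 0.99, 0.0], [0.002, -0.0, -1.0]]
ft_force: [0.6, 0.4, -2.1]
gripper_width: 35.8
finger_force: 60.4
t 25.7 pos [653.5  25.1  16.7] shift u [-0.097  0.029  0.11 ] mm [-2.4  0.7  2.7] turn u [-0.0001 -0.001   0.0008] F [ 0.6  0.4 -2.1] w 35.8 ff 60.4 q [-0.01  0.74  1.73  0.    0.67 -1.44]
```

```bash
python3 -m creep '[[[1,0,0,0.12,0,0,0],[1,0,0,0.08,0,0,0],[1,0,0,0,0,0,0]]]'
python3 -m creep '[[[0.3,0,0,0,0,0,0],[0.3,0,0,0,0,0,0],[0.3,0,0,0,0,0,0],[0.3,0,0,0,0,0,0],[0.3,0,0,-0.5,0,0,0],[0.3,0,0,-1,0,0,0],[0.3,0,0,-1,0,0,0],[0.3,0,0,-1,0,0,0],[0.3,0,0,-1,0,0,0],[0.3,0,0,-1,0,0,0]]]'
python3 -m creep '[[[0.3,1,0,-1,0,0,0],[0.3,1,0,-1,0,0,0],[0.3,1,0,-1,0,0,0],[0.3,1,0,-1,0,0,0],[0.3,1,0,0,0,0,0],[0.3,0,0,0,0,0,0]]]'
python3 - <<'E'
from h import *
from plant import arm
T=arm.read_camera("top");S=arm.read_camera("side")
cv2.imwrite("pics/end.png",np.hstack([cv2.resize(S["pixels"][150:390,200:430],(400,417)),cv2.resize(T["pixels"][60:310,200:470],(400,417))]))
E
```

```text
time_s: 26.0
eef_pos: [654.9, 24.7, 13.3]
tcp_rot: [[-0.99, 0.138, 0.001], [0.138, 0.99, -0.0], [-0.001, 0.0, -1.0]]
ft_force: [-0.6, 0.2, -2.0]
gripper_width: 35.8
finger_force: 60.4
time_s: 27.0
eef_pos: [654.3, 24.6, 152.3]
tcp_rot: [[-0.99, 0.138, 0.001], [0.138, 0.99, -0.0], [-0.001, 0.0, -1.0]]
ft_force: [0.3, -0.5, 0.7]
gripper_width: 59.5
finger_force: 0.0
time_s: 27.6
eef_pos: [528.0, 42.3, 251.9]
tcp_rot: [[-0.99, 0.138, 0.001], [0.138, 0.99, 0.0], [-0.001, 0.0, -1.0]]
ft_force: [-1.0, 0.5, -1.2]
gripper_width: 59.6
finger_force: 0.0
```

View pics/end.png

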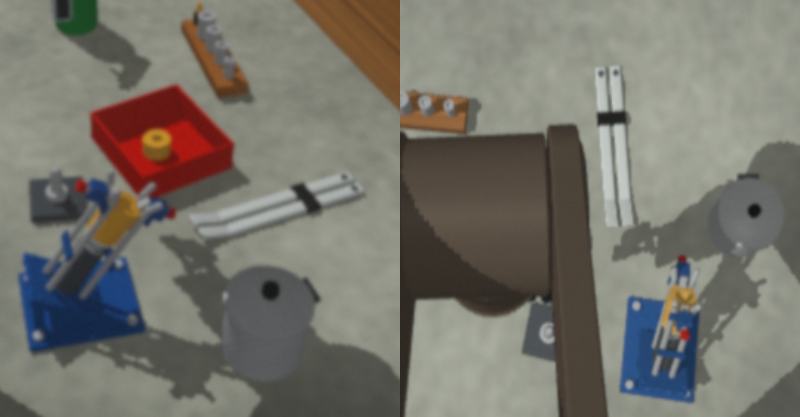

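The final picture shows the other bush standing in the tray (about (157,143)), two bushes held in the magazine (about (115,220)), and the bystanders in view undisturbed. Handing in.

```bash
python3 -c "
from plant import arm
print(arm.sign_off())"
```

```text
the job is handed in; nothing more can be done
None
```

The good bush slid down the gauge pin to the shoulder and is now held under both magazine catches, the other bush (picked out by its visibly smaller bore, not tried on the pin) is in the red tray, and the job was handed in at about 28 s with no verdict returned.

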